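# Click a tongued cladding board into its starter board

### The arm

A 6-joint arm with a two-finger parallel gripper is mounted at the origin on a cart in front of the work surface, level with it; the furniture and walls round the work are solid. World frame = base frame: x ahead of the robot, y to its left, z up, the work surface at z = 0. Lengths are in mm, angles in rad, forces in N, time in s.
With the tool pointing down it reaches from about 300 to 775 mm from the base axis. Payload 14.6 kg.
Tool frame: the origin (TCP) lies at the very end of the fingers, on their centre line; the grasp point (between the pads) lies 19 mm behind it (manip.grasp_offset is the distance from the TCP to the grasp point, in mm); z points along the fingers, y is the direction in which the jaws open and shut (so a half turn about z gives the same grasp; the last joint's range is limited). The gripper opens to 85 mm and grips with 20 to 120 N. Pads are 22 mm wide; open, the fingers measure 114 mm over their backs; the gripper's body (76 mm by 85 mm) begins 54 mm behind the grasp point. The pads swing forward as they close: fully open they stand 13 mm farther back than shut.
Start: joints at [1.049, 0.3, 1.521, -0, 1.321, -0.067], TCP at [241.601, 494.083, 231.281] pointing down, gripper open.
Joint ranges: [-3.03, 3.03], [-0.79, 2.21], [0.23, 2.52], [-1.04, 4.18], [0, 3.07], [-2.55, 2.55]. Speed limits (rad/s): [2.22, 2.22, 2.57, 3.14, 3.14, 3.14].

### API

Orientations are given as a rotation vector (axis times angle).
In Python, from rig import manip gives the robot as it stands.
- The arm moves only by the tool send_rows, never from a script. Its argument "commands" is a list of rows, each a list of 7 numbers: the shift along the tool's x, y, z in m, then the turn, a rotation vector about the tool's x, y, z in rad, then the closure, from 0 (fully open) to 1 (shut). In form: [[x, y, z, wx, wy, wz, gripper], ...]. A call has 1 to 10 rows; each row is the pose to reach, as a shift and turn from the pose commanded when the call began, along the tool's axes at that moment; what a row does not reach only later rows make up. A row lasts 1/8 s, in which the tool goes at most 62.5 mm and 10.7 degrees, less where a joint would pass 70% of its speed; a pose out of reach is approached as far as the arm can. A call with a gripper value outside its range is refused whole. The fingers move at their own pace and stop on an object; "grip_force" is the grip in N (left out, the last holds). Time passes only in rows, so rows that repeat a pose let the fingers close. It gives the time, the measured TCP pose, the force and the opening at its end, in the units of the state.
- manip.get_obs(): the state, without advancing time (a new reading comes with each control period).
- manip.get_image(name): name is "scene" or "top" or "wrist"; returns the picture (384x512x3 uint8, red, green, blue); there is no depth.
- manip.calibration(name): a dict with "K" (3x3 intrinsics, pixels), "world_to_cam" (4x4, takes a point from world to camera coordinates); the wrist camera has in their place "T_tool_cam" (4x4, takes a point from camera to tool coordinates, whose origin is the TCP and whose axes are the flange's). Camera axes: x right, y down, z forward; pixel columns grow to the right and rows downward; lengths in mm; the calibration is good to about 2 mm. A picture is of the moment at which its call begins: read the wrist's pose just before it. calibration takes no time and is no camera call.
- manip.finish_job(): hands the job in, once; it reports no verdict.
Trained networks look in the newest picture that a camera, given by its name, has taken for a name from the list of things; names that differ only in an ending like _2 or _b are one class to them, and where a whole thing is asked for, a point or a joint stands for the part that bears it (a point fixed in the world has none). Each returns a list of dicts, best first, with "score" (0 to 1); they miss things now and then, are a little off and sometimes report something else, mostly with a low value. They report only what shows in the picture. A call takes as long as a camera call.
- manip.find_in(label, camera): "xyz" ([x, y, z] in mm, in world coordinates, good to about 4 mm: the middle of the surface that is visible of it).
- manip.outline_of(label, camera): "pixels" (384x512 bool, what is visible of it).
The state is a dict: "t": time; "q": joint angles; "qvel": joint speeds; "joint_efforts": joint torques, N m; "tool_pos": TCP position; "orientation": TCP orientation; "force": force on the tool from outside, world axes, zero at the start; "torque": the same for the moment, N m; "grip_width": opening from 0.0 (shut) to 1.0 (fully open).
Only numpy, scipy, OpenCV 4.12 (cv2) and the standard library are available. Lean on these libraries where they do the work, as an engineer would, in place of code of your own. Each camera call takes 0.05 s, during which the arm holds its last target. There are 200 camera calls.

### The job

Pick up the loose wooden cladding board by the batten on its back, hold it at an angle with its tongued edge low, and push the tongue into the groove of the starter board fixed on the plywood base until you feel it is home. Keep it pushed home while you lower it gently until it lies flat and locked over the ridge, side edges lined up with the starter board, then let go. Feel your way without forcing the joint, and do not move the white paint pot or the glue tube.

Things in the scene. Friction and masses are not known exactly. Their poses are not given: they have to be found in the camera images.
- board_grip (a point): Loose board: pale wood, 110 (x) x 120 (y) x 18 mm, 0.14 to 0.28 kg, lying flat; across its upper side a batten 18 (x) x 90 (y) mm, 36 mm high: grip it across the 18 mm, fingers closing along x. Point inside the batten, 40 mm above the board's underside, 14 mm below the batten's top, midway in y. x points to the tongued edge, z up out of the board. The shoulder (that edge's face) is 60 mm towards +x.
- board_tongue (a point): Middle of the board's tongue tip, 68 mm towards +x from the grip point, 8.5 mm above the underside. The tongue stands out 8 mm from the shoulder, 5 mm thick, 116 mm wide (y), rounded. Axes as the grip point. Tilted about 15 degrees, tongue low, its lower front edge on the sheet, the board slides in; the shoulder's upper edge meets the block, and the board turns down about that edge.
- board_recess (a point): Middle of the recess across the board's whole underside, 10.5 mm wide (x), 6 mm deep; the point is level with the underside, 50.25 mm behind the shoulder. Axes as the grip point.
- bed: Fixed plywood base, 230 (x) x 150 (y) x 12 mm, with a pale wood starter board on it: a block 120 mm wide with a groove facing -x, and a 3 mm sheet reaching 115 mm out from the block's face towards -x over the base. Origin: centre of the base's underside; x is the direction in which the tongue is pushed in, z up. Sheet's upper face 15 mm, block's top 33 mm above the origin.
- bed_groove (a point): Nominal middle of the groove's mouth in the block's face, 30 mm towards +x from the base's origin, 22.5 mm up; axes as the base. Groove 11 mm high, 9 mm deep, 120 mm long. The starter board (face, groove, sheet, ridge) was set by hand: it really sits anywhere up to 4 mm to either side along x. This is not in the pose: feel for it. It does not give when pushed (30 N at most).
- bed_ridge (a point): Nominal top middle of the locking ridge on the sheet, 50 mm in front of the block's face, 4 mm high, 6 mm wide (x); same up to 4 mm unknown x shift as the groove. When the board is home the ridge goes into the recess (locked: shoulder 0 to 2 mm from the block's face, underside on the sheet). Pushed home too little, the board lands on the ridge and cannot lie flat.
- paint_pot: A low round white pot with a lid, 90 mm across, 32 mm high, origin at the centre of its underside; a bystander, not to be moved.
- glue_tube: A blue and orange glue tube lying flat, 42 x 146 x 28 mm, origin at the centre of its underside; a bystander, not to be moved.

How it is judged:
By the outcome, as a careful person would: the job done as asked, in the order asked, and still so for the second after the job is handed in, with the robot touching nothing.
It also fails if it takes over 67 s, if anything falls off the work surface, if the arm or the gripper's body presses on something with over 40 N, if the wrist force passes 120 N, or if a joint passes its speed limit or range.

## Working session

There is one attempt and no reset: what is moved stays moved. The work goes in short steps, Python scripts to look and compute and a tool call to move; the robot and the scene stay as the last step left them, time stands still between calls to the robot, and variables do not carry over. Pictures are saved under pics/ and viewed, about 8 in all and at most 12, crops included, and the job is handed in when it is done.

Besides the shell and the picture viewer there is one more tool, called after ">>>" by a JSON object that holds its "api" and its "payload". send_rows: Moves the arm, as the interface text tells. Its arguments: {"type":"object","properties":{"commands":{"type":"array","items":{"type":"array","items":{"type":"number"}}},"grip_force":{"type":"number"}},"required":["commands"]}

```bash
ls; mkdir -p pics
python3 - <<'E'
from rig import manip
import cv2,numpy as np
o=manip.get_obs();print(o)
ims=[]
for c in("top","scene"):
    im=manip.get_image(c);ims.append(im)
    cv2.imwrite(f"pics/{c}0.png",im[:,:,::-1])
    for l in("board_grip","board_tongue","bed","bed_groove","bed_ridge","paint_pot","glue_tube"):
        for r in manip.find_in(l,c)[:2]: print(c,l,np.round(r["xyz"],1),round(r["score"],2))
cv2.imwrite("pics/a.png",cv2.resize(ims[0],(800,600))[:,:,::-1])
print(manip.calibration("top"))
print(manip.calibration("wrist"),manip.grasp_offset)
E
```

```text
pics
{'t': 0.0, 'q': array([ 1.04939451e+00,  3.00513023e-01,  1.52159242e+00,  1.62401230e-05,
        1.32069431e+00, -6.66222120e-02]), 'qvel': array([-0.00095711, -0.00013197,  0.00022827, -0.00105316, -0.00094991,
        0.00039412]), 'joint_efforts': array([-1.33311758e-03, -5.43490040e+01, -3.61795270e+01, -1.31045490e-04,
        3.92415212e-03, -1.67796759e-05]), 'tool_pos': array([241.48785334, 493.88701899, 230.69352078]), 'orientation': array([-7.08149634e-01, -3.06036482e+00,  1.80736387e-03]), 'force': array([ 0.08083138, -0.58342038, -0.0720869 ]), 'torque': array([ 0.00924919, -0.01994219, -0.01684703]), 'grip_width': 0.9971920040298659}
top board_grip [519.5 343.3  16.6] 0.74
top board_tongue [519.3 342.3  18.8] 0.84
top bed [496.6  67.4  13.7] 0.87
top bed_groove [498.5  70.6  15.3] 0.77
top bed_ridge [493.9  68.5  16.2] 0.87
top paint_pot [656.1 440.3  33.8] 0.76
top glue_tube [706.1 296.8   8.8] 0.84
top glue_tube [519.2 339.8  20. ] 0.45
scene board_grip [503.5 335.4  17. ] 0.95
scene board_tongue [503.5 337.6  20.2] 0.89
scene bed [481.8  50.   17.6] 0.91
scene
[... 514 characters left out ...]
[ 7.29520478e-02, -2.76224296e-02, -9.96952858e-01,
         8.53483763e+02],
       [ 0.00000000e+00,  0.00000000e+00,  0.00000000e+00,
         1.00000000e+00]])}
{'K': array([[273.99615877,   0.        , 257.77084264],
       [  0.        , 273.99615877, 193.26221593],
       [  0.        ,   0.        ,   1.        ]]), 'T_tool_cam': array([[-3.55781041e-04, -9.61471545e-01, -2.74904240e-01,
         6.94750233e+01],
       [ 9.99999420e-01, -6.21549363e-04,  8.79656098e-04,
        -8.95346834e-02],
       [-1.01663086e-03, -2.74903768e-01,  9.61471209e-01,
        -1.41950874e+02],
       [ 0.00000000e+00,  0.00000000e+00,  0.00000000e+00,
         1.00000000e+00]])} 18.700000000000003
```

View pics/a.png

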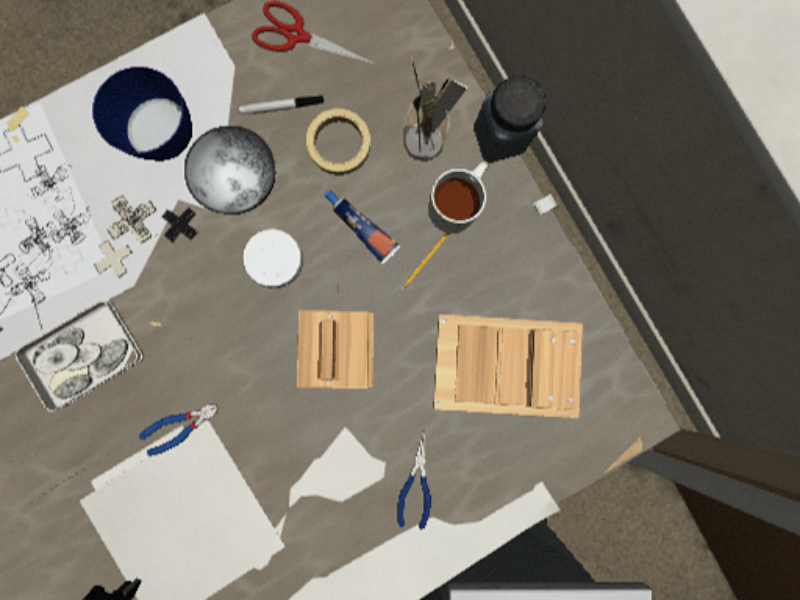

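```bash
cat > lib.py <<'E'
from rig import manip
import cv2,numpy as np
from scipy.spatial.transform import Rotation as Ro
def tool(yaw=0,tilt=0):
    """tool down; board/bed x axis = world -y turned by yaw (rad, about z); tilt>0 lowers the tongue.
    tool y = -(board x), tool z = -(board z)"""
    bx=np.array([0,-1,0.]);
    B=np.column_stack([bx,[1,0,0],[0,0,1]])   # board axes in world: x=-Y, y=+X, z=Z
    B=Ro.from_euler('z',yaw).as_matrix()@B@Ro.from_euler('y',tilt).as_matrix()
    return np.column_stack([-B[:,1],-B[:,0],-B[:,2]])
def pose():
    o=manip.get_obs();return np.array(o["tool_pos"]),Ro.from_rotvec(o["orientation"]).as_matrix(),o
def rel(p,R):
    p0,R0,_=pose()
    d=R0.T@(np.array(p)-p0)/1000; w=Ro.from_matrix(R0.T@R).as_rotvec()
    print("row",np.round(d,4).tolist(),np.round(w,4).tolist())
def wristcam():
    p,R,_=pose();T=np.eye(4);T[:3,:3]=R;T[:3,3]=p
    im=manip.get_image("wrist");c=manip.calibration("wrist")
    return im,c["K"],T@c["T_tool_cam"]
def ray(px,K,C,z):
    px=np.atleast_2d(px).astype(float)
    d=np.c_[px,np.ones(len(px))]@np.linalg.inv(K).T@C[:3,:3].T
    o=C[:3,3];return o+d*((z-o[2])/d[:,2])[:,None]
E
python3 - <<'E'
from lib import *
rel([460,200,280],tool())
E
```

```text
row [-0.3254, -0.1682, -0.0487] [-0.0, -0.0, -0.4548]
```

>>> {"api": "send_rows", "payload": {"commands": [[-0.325, -0.168, -0.049, 0, 0, -0.455, 0], [-0.325, -0.168, -0.049, 0, 0, -0.455, 0], [-0.325, -0.168, -0.049, 0, 0, -0.455, 0], [-0.325, -0.168, -0.049, 0, 0, -0.455, 0], [-0.325, -0.168, -0.049, 0, 0, -0.455, 0], [-0.325, -0.168, -0.049, 0, 0, -0.455, 0], [-0.325, -0.168, -0.049, 0, 0, -0.455, 0], [-0.325, -0.168, -0.049, 0, 0, -0.455, 0], [-0.325, -0.168, -0.049, 0, 0, -0.455, 0]]}}

```text
t: 1.92
tool_pos: [459.1, 201.4, 280.1]
orientation: [0.003, -3.141, -0.0]
force: [-0.4, 0.4, -0.6]
grip_width: 0.998
```

Run:
```python
from lib import *
im,K,C=wristcam()
cv2.imwrite("pics/w1.png",im[:,:,::-1]); np.savez("w1.npz",im=im,K=K,C=C)
big=cv2.resize(im,(800,600),interpolation=cv2.INTER_CUBIC)
cv2.imwrite("pics/w1b.png",big[:,:,::-1])
p,R,o=pose();print(o["t"],p,o["orientation"],o["force"])
for l in("board_grip","bed"):
    r=manip.outline_of(l,"wrist")
    if r:
        m=r[0]["pixels"].astype(np.uint8);rc=cv2.minAreaRect(cv2.findNonZero(m));print(l,r[0]["score"],rc,cv2.boxPoints(rc).round(1).tolist())
        print(ray(cv2.boxPoints(rc),K,C,18 if l!="bed" else 12).round(1))
```

```text
1.975 [459.10437608 201.4528317  280.15988586] [ 3.15944268e-03 -3.14132795e+00  4.47910443e-06] [-0.59612492  0.87748111  0.77347512]
board_grip 0.81 ((348.4775390625, 200.48812866210938), (81.54712677001953, 76.52569580078125), 1.301952600479126) [[306.79998779296875, 237.8000030517578], [308.6000061035156, 161.3000030517578], [390.1000061035156, 163.1999969482422], [388.3999938964844, 239.6999969482422]]
[[579.6 280.6  18. ]
 [455.7 276.9  18. ]
 [458.3 398.3  18. ]
 [582.7 412.2  18. ]]
```

View pics/w1b.png

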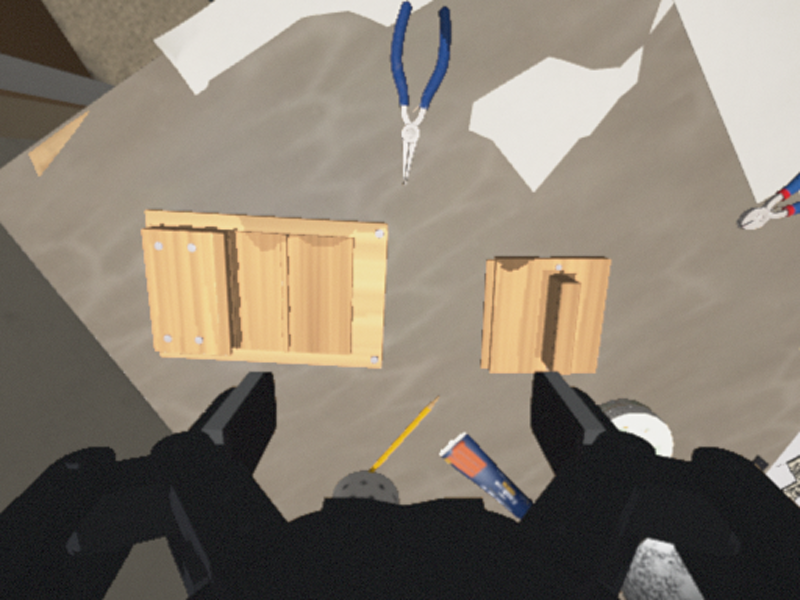

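Run:
```python
import cv2,numpy as np
im=np.load("w1.npz")["im"]
a=im[125:245,80:260];b=im[150:250,290:400]
A=cv2.resize(a,None,fx=4,fy=4,interpolation=cv2.INTER_CUBIC);B=cv2.resize(b,None,fx=4,fy=4,interpolation=cv2.INTER_CUBIC)
def grid(I,x0,y0):
    I=I.copy()
    for x in range(0,I.shape[1],80): cv2.line(I,(x,0),(x,8),(255,0,0),1);cv2.putText(I,str(x0+x//4),(x,20),0,.4,(255,0,0))
    for y in range(0,I.shape[0],80): cv2.line(I,(0,y),(8,y),(255,0,0),1);cv2.putText(I,str(y0+y//4),(8,y+4),0,.4,(255,0,0))
    return I
cv2.imwrite("pics/c1.png",grid(A,80,125)[:,:,::-1]);cv2.imwrite("pics/c2.png",grid(B,290,150)[:,:,::-1])
```

```text
(no output)
```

View pics/c1.png

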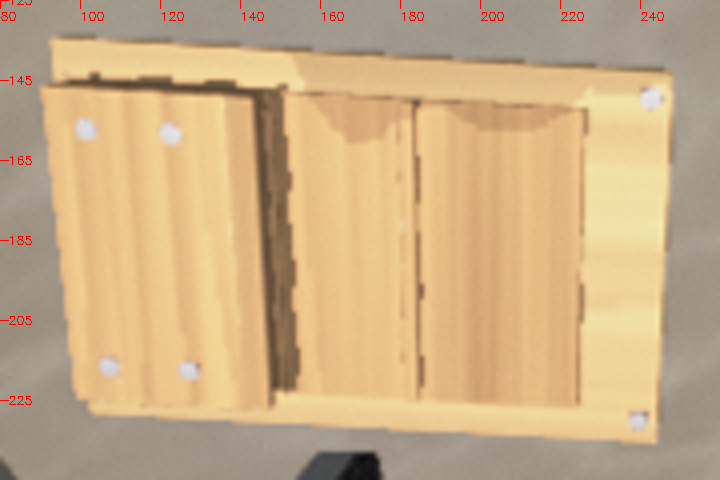

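View pics/c2.png

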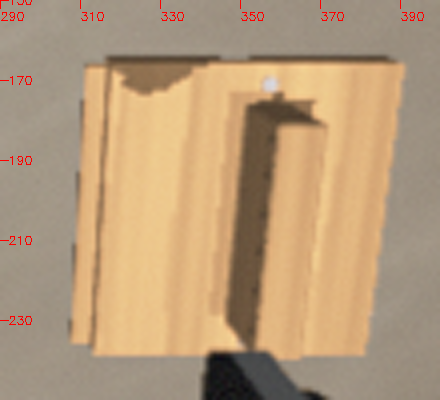

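Run:
```python
from lib import *
d=np.load("w1.npz");K,C=d["K"],d["C"]
S={"board18":([[316.5,165.5],[391,165.5],[381.25,238.75],[313.25,238.5]],18),
"batten54":([[359.25,181],[371.5,181],[365,239.5],[354.2,238.7]],54),
"sheet15":([[227,152],[224.2,226]],15),
"block33":([[90.5,146.5],[143.25,149.25],[147.5,227],[99.5,225]],33),
"base12":([[92.5,134.5],[248,143.5],[244,235.5],[102.5,228.5]],12)}
for k,(p,z) in S.items():
    q=ray(p,K,C,z)[:,:2];print(k,q.round(1).tolist(),"mean",q.mean(0).round(1))
    if len(q)==4:
        e=[q[1]-q[0],q[2]-q[1],q[2]-q[3],q[3]-q[0]];print("  len",[round(np.linalg.norm(v),1) for v in e],"ang x-edges",[round(np.degrees(np.arctan2(v[0],v[1])),2) for v in(e[0],e[2])],"y-edges",[round(np.degrees(np.arctan2(-v[1],v[0])),2) for v in(e[1],e[3])])
    else: v=q[1]-q[0];print(np.degrees(np.arctan2(-v[1],v[0])),np.linalg.norm(v))
```

```text
board18 [[462.0, 289.0], [461.8, 400.1], [581.1, 400.5], [580.8, 291.0]] mean [521.4 345.2]
  len [np.float64(111.1), np.float64(119.3), np.float64(109.6), np.float64(118.8)] ang x-edges [np.float64(-0.08), np.float64(0.16)] y-edges [np.float64(-0.19), np.float64(-0.93)]
batten54 [[477.1, 341.5], [477.1, 358.4], [565.3, 359.1], [564.0, 343.1]] mean [520.9 350.5]
  len [np.float64(16.9), np.float64(88.2), np.float64(16.0), np.float64(86.9)] ang x-edges [np.float64(-0.08), np.float64(4.51)] y-edges [np.float64(-0.42), np.float64(-1.03)]
sheet15 [[442.5, 155.9], [560.6, 147.9]] mean [501.5 151.9]
3.8542819049393473 118.33654119420123
block33 [[432.7, -34.1], [436.5, 39.7], [554.8, 32.8], [551.6, -40.1]] mean [ 4.939e+02 -4.000e-01]
  len [np.float64(73.9), np.float64(118.6), np.float64(73.0), np.float64(119.1)] ang x-edges [np.float64(2.91), np.float64(2.51)] y-edges [np.float64(3.35), np.float64(2.9)]
base12 [[417.6, -41.0], [430.3, 187.0], [578.5, 179.2], [566.4, -49.3]] mean [498.2  69. ]
  len [np.float64(228.3), np.float64(148.3), np.float64(228.8), np.float64(149.1)] ang x-edges [np.float64(3.2), np.float64(3.01)] y-edges [np.float64(3.0), np.float64(3.19)]
```

The pictures show the board at about (521, 350) mm, its tongue towards -y (crop pixels 316–391 × 165–239). The bed centre is at about (498, 69), yawed about −3.1°, with the block at pixels 90–147 × 146–227. The starter board appears shifted about +2.5 mm along the bed's x. Next I go above the batten.

Run:
```python
from lib import *
rel([521.3,350.3,80],tool(0.003)); rel([521.3,350.3,22.5],tool(0.003))
```

```text
row [-0.0623, 0.1489, 0.2002] [0.0, -0.0001, -0.0012]
row [-0.0623, 0.1489, 0.2577] [0.0, -0.0001, -0.0012]
```

>>> {"api": "send_rows", "payload": {"commands": [[-0.062, 0.149, 0.2, 0, 0, -0.001, 0], [-0.062, 0.149, 0.2, 0, 0, -0.001, 0], [-0.062, 0.149, 0.2, 0, 0, -0.001, 0], [-0.062, 0.149, 0.2, 0, 0, -0.001, 0], [-0.062, 0.149, 0.2, 0, 0, -0.001, 0], [-0.062, 0.149, 0.2, 0, 0, -0.001, 0], [-0.062, 0.149, 0.2, 0, 0, -0.001, 0]]}}

```text
t: 2.95
tool_pos: [522.3, 349.3, 82.6]
orientation: [-0.001, 3.139, 0.002]
force: [0.3, -0.6, -0.7]
grip_width: 1.001
```

Run:
```python
from lib import *
rel([521.3,350.3,22.5],tool(0.003))
im,K,C=wristcam();cv2.imwrite("pics/w2.png",im[:,:,::-1])
p,R,o=pose();print(p,o["force"],o["torque"])
```

```text
row [0.0012, 0.0009, 0.0601] [0.0015, 0.0027, -0.0022]
[522.32201368 349.18986464  82.53020322] [0.02955059 0.24366876 0.52922154] [0.00860376 0.02597896 0.01083418]
```

View pics/w2.png

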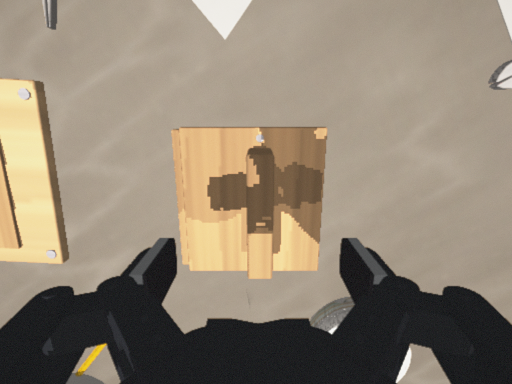

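The batten (column about 260) is centred between the fingers (about 258), so I descend and grip.

>>> {"api": "send_rows", "payload": {"commands": [[0.001, 0.001, 0.06, 0.0015, 0.0027, -0.002, 0], [0.001, 0.001, 0.06, 0.0015, 0.0027, -0.002, 0], [0.001, 0.001, 0.06, 0.0015, 0.0027, -0.002, 0], [0.001, 0.001, 0.06, 0.0015, 0.0027, -0.002, 1], [0.001, 0.001, 0.06, 0.0015, 0.0027, -0.002, 1], [0.001, 0.001, 0.06, 0.0015, 0.0027, -0.002, 1], [0.001, 0.001, 0.06, 0.0015, 0.0027, -0.002, 1], [0.001, 0.001, 0.06, 0.0015, 0.0027, -0.002, 1], [0.001, 0.001, 0.06, 0.0015, 0.0027, -0.002, 1], [0.001, 0.001, 0.06, 0.0015, 0.0027, -0.002, 1]], "grip_force": 80}}

```text
t: 4.25
tool_pos: [521.0, 350.6, 20.7]
orientation: [0.005, -3.14, 0.002]
force: [-1.1, 0.3, 5.9]
grip_width: 0.198
```

```bash
cat >> lib.py <<'E'
BC=np.array([498.2,69.0,0]); YAW=-0.054; GZ=19.3; XF=32.4; YB=-0.3
def bedB(tilt=0):
    T=tool(YAW,tilt);return np.column_stack([-T[:,1],-T[:,0],-T[:,2]])
def tcp(gap,h,deg,dy=0):
    """upper shoulder edge gap mm before estimated face, lower shoulder corner h above sheet"""
    t=np.radians(deg);B0=bedB();Rt=Ro.from_euler('y',t).as_matrix()
    up=Rt@[60,0,-22];lo=Rt@[60,0,-40]
    G=np.array([XF-gap-up[0],YB+dy,15+h-lo[2]])
    return BC+B0@(G+Rt@[0,0,-GZ]),tool(YAW,t)
def state():
    """invert: measured pose -> gap,h,deg,bed-y and bed-frame force"""
    p,R,o=pose();B0=bedB();Bd=np.column_stack([-R[:,1],-R[:,0],-R[:,2]])
    L=B0.T@Bd; g=B0.T@(p-BC)+L@[0,0,GZ]
    up=g+L@[60,0,-22];lo=g+L@[60,0,-40]
    print("t%.2f gap %.2f h %.2f deg %.2f yawerr %.2f roll %.2f y %.2f"%(o["t"],XF-up[0],lo[2]-15,np.degrees(np.arcsin(-L[2,0])),np.degrees(L[1,0]),np.degrees(L[2,1]),g[1]),"F",(B0.T@o["force"]).round(1),"M",(B0.T@o["torque"]).round(2),"grip",round(o["grip_width"],3))
E
python3 - <<'E'
from lib import *
state()
rel(*tcp(20,80,15)); rel(*tcp(20,15,15))
E
```

```text
t4.25 gap 254.87 h -14.89 deg -0.06 yawerr 3.27 roll -0.12 y 7.58 F [-0.2 -1.1  5.9] M [-0.18  0.03 -0.04] grip 0.198
row [0.0216, -0.2368, -0.1095] [-0.2629, -0.0095, 0.0566]
row [0.0215, -0.2367, -0.0445] [-0.2629, -0.0095, 0.0566]
```

>>> {"api": "send_rows", "payload": {"commands": [[0, 0, -0.03, 0, 0, 0, 1], [0, 0, -0.08, 0, 0, 0, 1], [0.005, -0.05, -0.11, -0.08, 0, 0.01, 1], [0.01, -0.1, -0.11, -0.16, 0, 0.03, 1], [0.015, -0.16, -0.11, -0.263, -0.0095, 0.0566, 1], [0.0216, -0.21, -0.1095, -0.263, -0.0095, 0.0566, 1], [0.0216, -0.2368, -0.1095, -0.263, -0.0095, 0.0566, 1], [0.0216, -0.2368, -0.1095, -0.263, -0.0095, 0.0566, 1], [0.0216, -0.2368, -0.1095, -0.263, -0.0095, 0.0566, 1], [0.0216, -0.2368, -0.1095, -0.263, -0.0095, 0.0566, 1]]}}

```text
t: 5.5
tool_pos: [500.1, 114.6, 130.1]
orientation: [0.082, 3.108, 0.409]
force: [-0.1, 0.2, -1.1]
grip_width: 0.201
```

Run:
```python
from lib import *
state();rel(*tcp(20,10,15))
im=manip.get_image("scene");im2,K,C=wristcam()
r=cv2.resize(np.hstack([im,im2]),(800,300));cv2.imwrite("pics/s3.png",r[:,:,::-1])
np.savez("w3.npz",im=im2,K=K,C=C)
```

```text
t5.50 gap 20.75 h 79.55 deg 14.98 yawerr 0.06 roll -0.05 y -0.57 F [-0.2 -0.1 -1.1] M [-0.03 -0.23 -0.07] grip 0.201
row [-0.0004, -0.0187, 0.067] [-0.0003, -0.0012, 0.001]
```

View pics/s3.png

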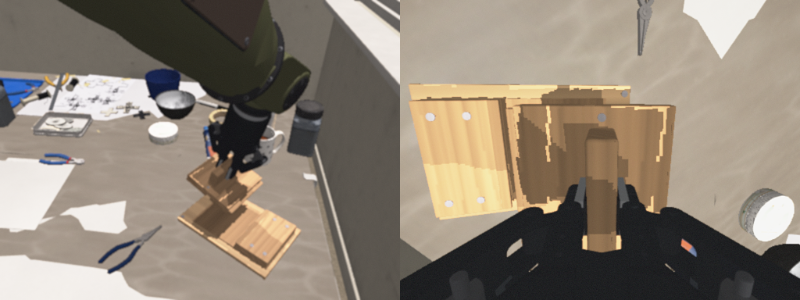

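The board is held tilted above the bed, tongue towards the block. Now I lower it until it touches the sheet.

>>> {"api": "send_rows", "payload": {"commands": [[0, -0.01, 0.035, 0, -0.001, 0.001, 1], [0, -0.0187, 0.067, 0, -0.001, 0.001, 1], [0, -0.0187, 0.067, 0, -0.001, 0.001, 1], [0, -0.0187, 0.067, 0, -0.001, 0.001, 1], [0, -0.0187, 0.067, 0, -0.001, 0.001, 1]]}}

```text
t: 6.22
tool_pos: [500.8, 113.1, 62.0]
orientation: [0.085, 3.104, 0.408]
force: [0.1, 0.3, -2.1]
grip_width: 0.197
```

Run:
```python
from lib import *
state();rel(*tcp(16,4,15));rel(*tcp(16,0,15));rel(*tcp(16,-2,15))
```

```text
t6.22 gap 19.33 h 11.52 deg 15.00 yawerr -0.02 roll 0.13 y 0.18 F [-0.3  0.1 -2.1] M [ 0.   -0.19  0.  ] grip 0.197
row [0.0005, -0.0052, 0.0064] [-0.0001, 0.0025, -0.0004]
row [0.0005, -0.0062, 0.0103] [-0.0001, 0.0025, -0.0004]
row [0.0006, -0.0067, 0.0122] [-0.0001, 0.0025, -0.0004]
```

>>> {"api": "send_rows", "payload": {"commands": [[0.0005, -0.0052, 0.0064, 0, 0.0025, 0, 1], [0.0005, -0.0052, 0.0064, 0, 0.0025, 0, 1], [0.0005, -0.0057, 0.0084, 0, 0.0025, 0, 1], [0.0005, -0.0057, 0.0084, 0, 0.0025, 0, 1]]}}

```text
t: 6.72
tool_pos: [499.4, 109.7, 50.9]
orientation: [0.085, 3.109, 0.409]
force: [-0.2, -0.4, -1.7]
grip_width: 0.199
```

>>> {"api": "send_rows", "payload": {"commands": [[0, -0.0003, 0.001, 0, 0, 0, 1], [0, -0.0003, 0.001, 0, 0, 0, 1]]}}

```text
t: 6.98
tool_pos: [499.6, 109.8, 50.3]
orientation: [0.085, 3.108, 0.409]
force: [-2.1, 0.3, 3.6]
grip_width: 0.202
```

>>> {"api": "send_rows", "payload": {"commands": [[0, -0.0003, 0.001, 0, 0, 0, 1], [0, -0.0003, 0.001, 0, 0, 0, 1]]}}

```text
t: 7.22
tool_pos: [499.7, 109.9, 50.1]
orientation: [0.085, 3.108, 0.41]
force: [-7.3, 3.2, 15.8]
grip_width: 0.203
```

Run:
```python
from lib import *
state()
```

```text
t7.22 gap 16.08 h -0.46 deg 15.02 yawerr -0.03 roll -0.08 y -0.66 F [-2.8 -7.5 15.8] M [-1.15 -0.02  0.13] grip 0.203
```

>>> {"api": "send_rows", "payload": {"commands": [[0, 0.0003, -0.001, 0, 0, 0, 1], [0, 0.0003, -0.001, 0, 0, 0, 1]]}}

```text
t: 7.48
tool_pos: [499.6, 109.7, 50.3]
orientation: [0.085, 3.108, 0.409]
force: [-1.3, 2.0, 5.6]
grip_width: 0.199
```

Run:
```python
from lib import *
state()
```

```text
t7.47 gap 15.90 h -0.22 deg 15.00 yawerr -0.06 roll -0.10 y -0.77 F [-2.  -1.4  5.6] M [-0.31  0.    0.05] grip 0.199
```

>>> {"api": "send_rows", "payload": {"commands": [[0, 0, 0, 0, 0.006, 0.0016, 1], [0, 0, 0, 0, 0.006, 0.0016, 1]]}}

```text
t: 7.72
tool_pos: [499.7, 109.8, 50.4]
orientation: [-0.086, -3.113, -0.41]
force: [-3.2, 1.6, 6.2]
grip_width: 0.197
```

Run:
```python
from lib import *
state()
```

```text
t7.72 gap 15.93 h -0.16 deg 15.00 yawerr -0.14 roll -0.46 y -0.56 F [-1.5 -3.3  6.2] M [-0.17  0.03  0.03] grip 0.197
```

>>> {"api": "send_rows", "payload": {"commands": [[0, 0.0001, -0.0004, 0, 0, 0, 1], [0, -0.0038, -0.0014, 0, 0, 0, 1], [0, -0.0077, -0.0025, 0, 0, 0, 1], [0, -0.0116, -0.0035, 0, 0, 0, 1], [0, -0.0116, -0.0035, 0, 0, 0, 1]]}}

```text
t: 8.35
tool_pos: [498.9, 97.0, 50.4]
orientation: [-0.087, -3.113, -0.409]
force: [0.3, -1.7, 2.5]
grip_width: 0.203
```

Run:
```python
from lib import *
state()
```

```text
t8.35 gap 3.13 h -0.10 deg 14.96 yawerr -0.18 roll -0.47 y -0.68 F [1.6 0.4 2.5] M [ 0.24 -0.56 -0.05] grip 0.203
```

>>> {"api": "send_rows", "payload": {"commands": [[0, -0.001, -0.0003, 0, 0, 0, 1], [0, -0.0019, -0.0005, 0, 0, 0, 1], [0, -0.0019, -0.0005, 0, 0, 0, 1]]}}

```text
t: 8.72
tool_pos: [498.7, 95.6, 50.4]
orientation: [-0.087, -3.112, -0.41]
force: [0.3, 1.5, 5.0]
grip_width: 0.198
```

>>> {"api": "send_rows", "payload": {"commands": [[0, -0.001, -0.0003, 0, 0, 0, 1], [0, -0.001, -0.0003, 0, 0, 0, 1]]}}

```text
t: 8.98
tool_pos: [498.6, 94.5, 50.4]
orientation: [-0.087, -3.112, -0.41]
force: [-1.1, 2.5, 3.8]
grip_width: 0.197
```

Run:
```python
from lib import *
state()
```

```text
t8.97 gap 0.64 h -0.07 deg 14.98 yawerr -0.16 roll -0.49 y -0.83 F [-2.4 -1.2  3.8] M [0.18 0.22 0.04] grip 0.197
```

Still only sliding friction, so I go on in 1 mm steps.

>>> {"api": "send_rows", "payload": {"commands": [[0, -0.001, -0.0003, 0, 0, 0, 1], [0, -0.001, -0.0003, 0, 0, 0, 1]]}}

```text
t: 9.22
tool_pos: [498.5, 93.4, 50.4]
orientation: [-0.087, -3.112, -0.41]
force: [-0.6, 1.2, 4.6]
grip_width: 0.2
```

>>> {"api": "send_rows", "payload": {"commands": [[0, -0.001, -0.0003, 0, 0, 0, 1], [0, -0.001, -0.0003, 0, 0, 0, 1]]}}

```text
t: 9.48
tool_pos: [498.5, 92.6, 50.5]
orientation: [-0.087, -3.112, -0.41]
force: [-0.8, 5.3, 4.0]
grip_width: 0.199
```

Run:
```python
from lib import *
state()
```

```text
t9.47 gap -1.23 h -0.01 deg 15.01 yawerr -0.16 roll -0.50 y -0.85 F [-5.3 -1.1  4. ] M [0.15 0.75 0.09] grip 0.199
```

>>> {"api": "send_rows", "payload": {"commands": [[0, -0.0008, -0.0002, 0, 0, 0, 1], [0, -0.0008, -0.0002, 0, 0, 0, 1]]}}

```text
t: 9.72
tool_pos: [498.4, 92.5, 50.6]
orientation: [-0.087, -3.112, -0.412]
force: [0.1, 12.1, 5.8]
grip_width: 0.2
```

Run:
```python
from lib import *
state()
im=manip.get_image("wrist");cv2.imwrite("pics/w4.png",cv2.resize(im[60:260,20:370],None,fx=2,fy=2,interpolation=cv2.INTER_CUBIC)[:,:,::-1])
```

```text
t9.72 gap -1.37 h 0.06 deg 15.07 yawerr -0.16 roll -0.50 y -0.89 F [-12.1  -0.5   5.8] M [0.19 1.89 0.11] grip 0.2
```

View pics/w4.png

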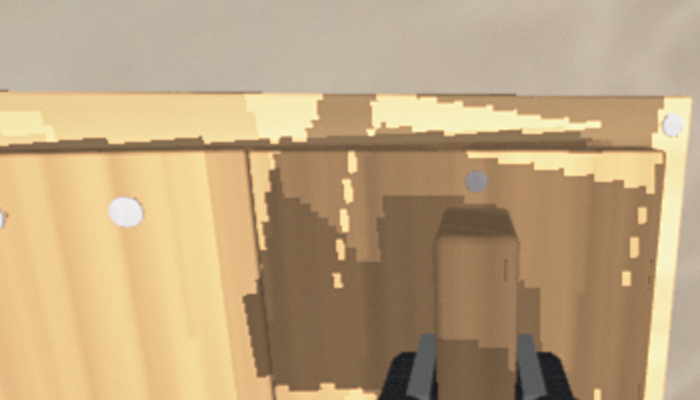

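```bash
sed -i 's/XF=32.4/XF=33.75/' lib.py
cat >> lib.py <<'E'
def lower(th0,th1,n,push=0,up=0):
    P=np.array([0,-60,2.7]);a=np.radians(th0)
    bx=np.array([0,-np.cos(a),-np.sin(a)]);bz=np.array([0,np.sin(a),-np.cos(a)])
    for th in np.linspace(th0,th1,n+1)[1:]:
        d=np.radians(th0-th);k=(th0-th)/(th0-th1)
        s=P-Ro.from_euler('x',d).apply(P)+push*k*bx+bz*(18*(np.cos(np.radians(th))-np.cos(a))+up*k)
        print((s/1000).round(4).tolist(),round(d,4))
E
python3 -c "
from lib import *
lower(15,10,6)"
```

```text
[0.0, 0.0, 0.0008] 0.0145
[0.0, 0.0001, 0.0016] 0.0291
[0.0, 0.0001, 0.0024] 0.0436
[0.0, 0.0001, 0.0033] 0.0582
[0.0, 0.0001, 0.0041] 0.0727
[0.0, 0.0001, 0.0049] 0.0873
```

>>> {"api": "send_rows", "payload": {"commands": [[0, 0, 0.0008, 0.0145, 0, 0, 1], [0, 0.0001, 0.0016, 0.0291, 0, 0, 1], [0, 0.0001, 0.0024, 0.0436, 0, 0, 1], [0, 0.0001, 0.0024, 0.0436, 0, 0, 1]]}}

```text
t: 10.28
tool_pos: [498.4, 93.2, 48.2]
orientation: [-0.086, -3.119, -0.343]
force: [-0.2, 10.3, 4.3]
grip_width: 0.2
```

```bash
python3 -c "
from lib import *
state();lower(12.5,7.5,6)"
```

```text
t10.28 gap -0.02 h 0.02 deg 12.54 yawerr -0.12 roll -0.50 y -0.93 F [-10.3  -0.7   4.3] M [0.23 1.79 0.02] grip 0.2
[0.0, 0.0, 0.0008] 0.0145
[0.0, 0.0001, 0.0016] 0.0291
[0.0, 0.0001, 0.0025] 0.0436
[0.0, 0.0001, 0.0033] 0.0582
[0.0, 0.0001, 0.0041] 0.0727
[0.0, 0.0001, 0.005] 0.0873
```

Force steady at about 10 N of push. I continue.

>>> {"api": "send_rows", "payload": {"commands": [[0, 0, 0.0008, 0.0145, 0, 0, 1], [0, 0.0001, 0.0016, 0.0291, 0, 0, 1], [0, 0.0001, 0.0025, 0.0436, 0, 0, 1], [0, 0.0001, 0.0033, 0.0582, 0, 0, 1], [0, 0.0001, 0.0041, 0.0727, 0, 0, 1], [0, 0.0001, 0.005, 0.0873, 0, 0, 1], [0, 0.0001, 0.005, 0.0873, 0, 0, 1]]}}

```text
t: 11.15
tool_pos: [498.5, 94.4, 43.4]
orientation: [-0.086, -3.129, -0.206]
force: [-1.4, 11.1, 3.9]
grip_width: 0.195
```

```bash
python3 -c "
from lib import *
state();lower(7.5,3.5,5)"
```

```text
t11.15 gap 0.03 h 0.02 deg 7.54 yawerr -0.07 roll -0.48 y -0.93 F [-11.   -2.    3.9] M [0.11 1.72 0.11] grip 0.195
[0.0, 0.0, 0.0008] 0.014
[0.0, 0.0001, 0.0016] 0.0279
[0.0, 0.0001, 0.0024] 0.0419
[0.0, 0.0001, 0.0033] 0.0559
[0.0, 0.0001, 0.0041] 0.0698
```

>>> {"api": "send_rows", "payload": {"commands": [[0, 0, 0.0008, 0.014, 0, 0, 1], [0, 0.0001, 0.0016, 0.0279, 0, 0, 1], [0, 0.0001, 0.0024, 0.0419, 0, 0, 1], [0, 0.0001, 0.0033, 0.0559, 0, 0, 1], [0, 0.0001, 0.0041, 0.0698, 0, 0, 1], [0, 0.0001, 0.0041, 0.0698, 0, 0, 1]]}}

```text
t: 11.9
tool_pos: [498.5, 95.1, 39.4]
orientation: [-0.085, -3.132, -0.097]
force: [-1.5, 11.4, 5.1]
grip_width: 0.2
```

```bash
python3 -c "
from lib import *
state();lower(3.5,0.5,4)"
```

```text
t11.90 gap 0.11 h 0.03 deg 3.54 yawerr -0.04 roll -0.47 y -0.93 F [-11.3  -2.1   5.1] M [0.09 1.74 0.11] grip 0.2
[0.0, 0.0, 0.0008] 0.0131
[0.0, 0.0001, 0.0015] 0.0262
[0.0, 0.0001, 0.0023] 0.0393
[0.0, 0.0001, 0.0031] 0.0524
```

>>> {"api": "send_rows", "payload": {"commands": [[0, 0, 0.0008, 0.0131, 0, 0, 1], [0, 0.0001, 0.0015, 0.0262, 0, 0, 1], [0, 0.0001, 0.0023, 0.0393, 0, 0, 1], [0, 0.0001, 0.0023, 0.0393, 0, 0, 1]]}}

```text
t: 12.4
tool_pos: [498.5, 95.3, 37.0]
orientation: [-0.085, -3.133, -0.035]
force: [-0.8, 11.1, 5.5]
grip_width: 0.198
```

```bash
python3 -c "
from lib import *
state();lower(1.3,-0.3,4)"
```

```text
t12.40 gap 0.15 h 0.01 deg 1.29 yawerr -0.02 roll -0.47 y -0.95 F [-11.   -1.4   5.5] M [0.05 1.7  0.07] grip 0.198
[0.0, 0.0, 0.0004] 0.007
[0.0, 0.0, 0.0008] 0.014
[0.0, 0.0, 0.0013] 0.0209
[0.0, 0.0001, 0.0017] 0.0279
```

>>> {"api": "send_rows", "payload": {"commands": [[0, 0, 0.0004, 0.007, 0, 0, 1], [0, 0, 0.0008, 0.014, 0, 0, 1], [0, 0, 0.0012, 0.02, 0, 0, 1], [0, 0, 0.0012, 0.02, 0, 0, 1]]}}

```text
t: 12.9
tool_pos: [498.5, 95.4, 35.9]
orientation: [-0.085, -3.132, -0.005]
force: [-1.8, 12.6, 6.5]
grip_width: 0.197
```

```bash
python3 -c "
from lib import *
state()"
```

```text
t12.90 gap 0.15 h 0.05 deg 0.16 yawerr -0.01 roll -0.47 y -0.95 F [-12.5  -2.5   6.5] M [-0.06  1.87  0.08] grip 0.197
```

>>> {"api": "send_rows", "payload": {"commands": [[0, 0, 0.0006, 0.008, 0, 0, 1], [0, 0, 0.0006, 0.008, 0, 0, 1]]}}

```text
t: 13.15
tool_pos: [498.5, 95.4, 35.7]
orientation: [-0.085, -3.132, 0.008]
force: [-5.2, 10.3, 11.8]
grip_width: 0.199
```

```bash
python3 -c "
from lib import *
state()
im=manip.get_image('wrist');cv2.imwrite('pics/w5.png',cv2.resize(im[60:260,20:370],None,fx=2,fy=2,interpolation=cv2.INTER_CUBIC)[:,:,::-1])"
```

```text
t13.15 gap 0.08 h 0.33 deg -0.30 yawerr -0.03 roll -0.47 y -0.97 F [-10.   -5.7  11.8] M [-0.45  2.07  0.03] grip 0.199
```

View pics/w5.png

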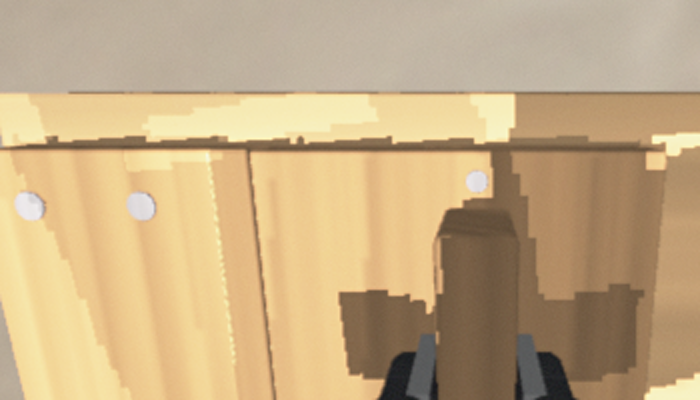

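Flat, with both side edges at about row 150 and the seam closed at column 248–270. I relax the push a little, let go and rise straight up.

>>> {"api": "send_rows", "payload": {"commands": [[0, 0.0005, -0.0003, 0, 0, 0, 1], [0, 0.0005, -0.0003, 0, 0, 0, 1], [0, 0.0005, -0.0003, 0, 0, 0, 0], [0, 0.0005, -0.0003, 0, 0, 0, 0], [0, 0.0005, -0.0003, 0, 0, 0, 0], [0, 0.0005, -0.0003, 0, 0, 0, 0], [0, 0.0005, -0.0003, 0, 0, 0, 0], [0, 0.0005, -0.0003, 0, 0, 0, 0]]}}

```text
t: 14.2
tool_pos: [498.5, 94.9, 35.5]
orientation: [-0.085, -3.132, 0.01]
force: [0.1, -0.7, 0.2]
grip_width: 1.002
```

>>> {"api": "send_rows", "payload": {"commands": [[0, 0, -0.02, 0, 0, 0, 0], [0, 0, -0.05, 0, 0, 0, 0], [0, 0, -0.1, 0, 0, 0, 0], [0, 0, -0.14, 0, 0, 0, 0], [0, 0, -0.14, 0, 0, 0, 0], [0, 0, -0.14, 0, 0, 0, 0]]}}

```text
t: 14.95
tool_pos: [499.4, 95.7, 174.7]
orientation: [-0.085, -3.131, 0.01]
force: [-0.6, 0.2, 0.0]
grip_width: 1.001
```

Run:
```python
from lib import *
state()
im,K,C=wristcam();np.savez("w6.npz",im=im,K=K,C=C)
cv2.imwrite("pics/w6.png",cv2.resize(im[50:300,60:430],None,fx=2.1,fy=2.1,interpolation=cv2.INTER_CUBIC)[:,:,::-1])
```

```text
t14.95 gap 0.48 h 139.42 deg -0.38 yawerr -0.03 roll -0.54 y -0.08 F [-0.2 -0.6  0. ] M [ 0.01 -0.02 -0.01] grip 1.001
```

View pics/w6.png

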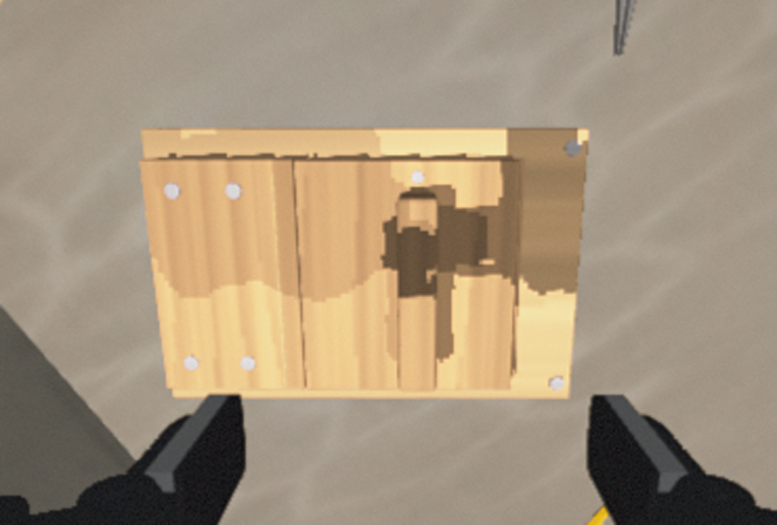

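```bash
python3 -c "
from rig import manip
print(manip.finish_job())"
```

```text
the job is handed in; nothing more can be done
None
```

The loose board is joined to the starter board, lying flat and locked over the ridge, and the job is handed in after about 15 s of robot time.

- **Pick-up:** I gripped the batten at 80 N, tilted the board 15° with the tongue low, and lowered it until it touched the sheet. It touched on one corner first (about 16 N), so I backed off and levelled it by about 0.35°.
- **Pushing home:** I slid the tongue in by steps of about 1 mm. It came to a firm stop at about 12 N, about 3.75 mm past the starter board's nominal position. It stayed pushed at 10–12.5 N while I lowered it about the shoulder's upper edge.
- **Release:** The board was flat at 0 ± 0.3°, with the tool at about the height expected for the underside on the sheet. I eased the push, opened the fingers and rose straight up.

**Last checks:** The last picture shows the seam closed and the side edges of both boards in line to within about a pixel. The forces are back to zero and the robot touches nothing.

No check failed. Two are limited: how flat the board lies comes from the tool's pose and that picture, not from a separate measurement after letting go. I did not check the paint pot and glue tube in a final picture, but the arm's path stayed clear of both.

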